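# Line up the straightedge on the plate-cutting board

### The job

Take the metal straightedge out of its slotted stand, lay it flat on the grey cutting board on the robot's side of the two brass pins, clear of them, and let go of it. Then take hold of it again across its width and slide it away from the robot along the board until its long edge touches both pins at once, ready for scoring the white plate, and leave it lying there. Leave the other things on the bench where they are.

Things in the scene. Friction and masses are not known exactly. Their poses are not given: they have to be found in the camera images.
- straightedge_mid (a point): centre of the loose straightedge, an aluminium bar with black graduations, 200 mm long (its x axis), 10 mm thick (its y axis) and 40 mm wide (its z axis), 0.13 to 0.25 kg, alike on both faces and edges. It starts standing on a long edge in the stand, its centre 28 mm above the bench and its upper edge 48 mm. It can stand free on its edge on a flat surface until pushed over; lying flat on the board its centre is 17 mm above the bench
- stand_slot (a point): middle of the slot floor of the fixed storage stand, 8 mm above the bench. White base 180 x 74 x 8 mm; slot along its x axis, 13.4 mm wide, open above and at the ends, between two pairs of blue cheeks (22 mm long, centred 72 mm either side of the middle, up to 31 mm above the bench). Between the pairs the bar is free on both sides for the fingers
- board: fixed grey cutting board, 200 mm (its x axis, away from the robot) x 240 mm (its y axis) x 12 mm thick; origin at the centre of its underside, so its flat top is 12 mm above the bench. A white plate is let in flush and is no obstacle. The pins stand on it 150 mm apart along y, each 20 to 50 mm to the +x side of its middle, so the line through them is usually oblique to the board
- pin_left_axis (a point): point on the axis of the left (+y of the board) brass pin, 5 mm above the board's top. The pin is fixed, upright, 10 mm in diameter, 20 mm high, with a black clamp block (8 mm high, 18 mm wide) behind it, on the board's +x side, which does not reach in front of the pin. With the bar's edge against it, the bar's centre line passes 25 mm from the pin's axis
- pin_right_axis (a point): the same point of the right (-y of the board) brass pin, which is just like the left one
- petri_0: round white petri dish, 60 mm across, 15 mm high; a bystander to be left where it is; origin at the centre of its underside
- marker_0: white marker pen with a black cap, 128 mm long, 11 mm thick; a bystander to be left where it is; origin at the centre of its underside
- calculator: black pocket calculator, 118 x 70 x 12 mm; a bystander to be left where it is; origin at the centre of its underside

How it is judged:
By the outcome, as a careful person would: the job done as asked, in the order asked, and still so for the second after the job is handed in, with the robot touching nothing.
It also fails if it takes over 72 s, if anything falls off the work surface, if the arm or the gripper's body presses on something with over 40 N, if the wrist force passes 120 N, or if a joint passes its speed limit or range.

### The arm

A 7-joint arm with a two-finger parallel gripper is mounted at the origin on a cart in front of the work surface, level with it; the furniture and walls round the work are solid. World frame = base frame: x ahead of the robot, y to its left, z up, the work surface at z = 0. Lengths are in m, angles in rad, forces in N, time in s.
With the tool pointing down it reaches from about 0.35 to 0.9 m from the base axis. Payload 7.2 kg.
Tool frame: the origin (TCP) lies between the finger pads; the fingertips stand 11 mm ahead of it and the grasp point (between the pads) lies 8 mm behind it (ctrl.nose_length is the x of the fingertips in the tool frame, in m); x points along the fingers, z is the direction in which the jaws open and shut, and the axes are right-handed (so a half turn about x gives the same grasp; the last joint's range is limited). The gripper opens to 85 mm and grips with 20 to 120 N. Pads are 22 mm wide; open, the fingers measure 114 mm over their backs; the gripper's body (76 mm by 85 mm) begins 54 mm behind the grasp point. The pads swing forward as they close: fully open they stand 13 mm farther back than shut.
Start: joints at [1.116, 0.411, -0.013, 1.596, 0.006, 1.134, -0.082], TCP at [0.236, -0.579, 0.242] pointing down, gripper open.
Joint ranges: [-2.95, 2.95], [-0.29, 1.99], [-1.47, 1.44], [0.14, 2.54], [-1.03, 4.17], [0.13, 1.85], [-2.86, 2.86]. Speed limits (rad/s): [2.39, 2.39, 3.01, 3.01, 3.14, 3.14, 3.14].

### API

Orientations are given as a unit quaternion [w, x, y, z].
In Python, from workcell import ctrl gives the robot as it stands.
- The arm moves only by the tool move_arm, never from a script. Its argument "steps" is a list of rows, each a list of 7 numbers: the turn, a rotation vector about the world's x, y, z in rad, then the shift along the world's x, y, z in m, then the closure, from 0 (fully open) to 1 (shut). A call has 1 to 12 rows; each row is the pose to reach, as a shift and turn from the pose commanded when the call began; what a row does not reach only later rows make up. A row lasts 1/10 s, in which the tool goes at most 50 mm and 8.59 degrees, less where a joint would pass 70% of its speed; a pose out of reach is approached as far as the arm can. A call with a gripper value outside its range is refused whole. The fingers move at their own pace and stop on an object; the grip force is fixed at half the most. Time passes only in rows, so rows that repeat a pose let the fingers close. It gives the time, the measured TCP pose, the force and the opening at its end, in the units of the state.
- ctrl.read_state(): the state, without advancing time (a new reading comes with each control period).
- ctrl.snapshot(name): name is "scene" or "top"; returns a dict with "frame" (384x512x3 uint8, red, green, blue), "fx", "fy", "cx", "cy" (pixels), "R" (3x3) and "t" (3): a world point X has camera coordinates R X + t. Camera axes: x right, y down, z forward; pixel columns grow to the right and rows downward; lengths in m; the calibration is good to about 2 mm. A picture is of the moment at which its call begins. There is no depth.
- ctrl.hand_in(): hands the job in, once; it reports no verdict.
The state is a dict: "time": time; "joints": joint angles; "qd": joint speeds; "joint_torque": joint torques, N m; "ee_pos": TCP position; "ee_rot": TCP orientation; "force": force on the tool from outside, world axes, zero at the start; "torque": the same for the moment, N m; "gripper_width": opening from 0.0 (shut) to 1.0 (fully open).
Only numpy, scipy, OpenCV 4.12 (cv2) and the standard library are available. Lean on these libraries where they do the work, as an engineer would, in place of code of your own. Each camera call takes 0.05 s, during which the arm holds its last target.

## Working session

There is one attempt and no reset: what is moved stays moved. The work goes in short steps, Python scripts to look and compute and a tool call to move; the robot and the scene stay as the last step left them, time stands still between calls to the robot, and variables do not carry over. Pictures are saved under pics/ and viewed, and the job is handed in when it is done.

Besides the shell and the picture viewer there is one more tool, called as name(argument=value, ...), one argument or row to a line, values as JSON. move_arm: Moves the arm, as the interface text tells. Its arguments: {"type":"object","properties":{"steps":{"type":"array"}},"required":["steps"]}

```bash
ls; mkdir -p pics
cat > h.py <<'E'
import numpy as np, cv2
from workcell import ctrl
def snap(n,name):
    s=ctrl.snapshot(n); cv2.imwrite('pics/'+name+'.png',s['frame'][:,:,::-1]); np.savez('pics/'+name+'.npz',**s); return s
def ray(s,u,v,z):
    R=np.array(s['R']);t=np.array(s['t']).ravel()
    c=-R.T@t; d=R.T@np.array([(u-s['cx'])/s['fx'],(v-s['cy'])/s['fy'],1.])
    return c+d*(z-c[2])/d[2]
def proj(s,X):
    p=np.array(s['R'])@np.array(X)+np.array(s['t']).ravel()
    return np.array([s['fx']*p[0]/p[2]+s['cx'],s['fy']*p[1]/p[2]+s['cy']])
E
python3 - <<'E'
from h import *
for n in('scene','top'):
    s=snap(n,n+'0'); print(n,s['fx'],s['cx'],s['cy'],-np.array(s['R']).T@np.array(s['t']).ravel()); print(s['R'])
s=ctrl.read_state(); print(s)
E
```

```text
pics
scene 356.8156149563179 255.9836947744467 192.29334086699916 [ 0.15579414 -0.37471263  0.65846804]
[[ 0.86190522 -0.50679264  0.01675158]
 [-0.32866861 -0.58351534 -0.74262157]
 [ 0.38612995  0.63456369 -0.66950175]]
top 452.9125083194902 251.94313487675376 190.36615486382763 [0.31993779 0.16225339 1.30712726]
[[ 1.46130899e-02 -9.99893058e-01 -5.75432785e-04]
 [-9.91835628e-01 -1.44224155e-02 -1.26704697e-01]
 [ 1.26682848e-01  2.42228187e-03 -9.91940315e-01]]
{'time': 0.1, 'joints': array([ 1.11578664,  0.41181458, -0.01272296,  1.59693656,  0.0055957 ,
        1.13431499, -0.08220666]), 'qd': array([-1.69236194e-04, -1.34830811e-03, -2.60346632e-05, -3.33969546e-03,
       -9.00890236e-04,  2.24055539e-03,  2.36032793e-04]), 'joint_torque': array([ 3.70215435e-03, -6.01826978e+01,  6.85049146e-01, -3.00087047e+01,
        1.40241298e-02,  6.46851418e-03,  2.69988072e-05]), 'ee_pos': array([ 0.23558624, -0.57844212,  0.24155016]), 'ee_rot': array([ 0.58634396,  0.39482517,  0.58722273, -0.39431373]), 'force': array([0.0725482 , 0.22231704, 0.14357835]), 'torque': array([ 0.01095142, -0.03723428,  0.04977883]), 'gripper_width': 0.9984137813491302}
```

View pics/scene0.png

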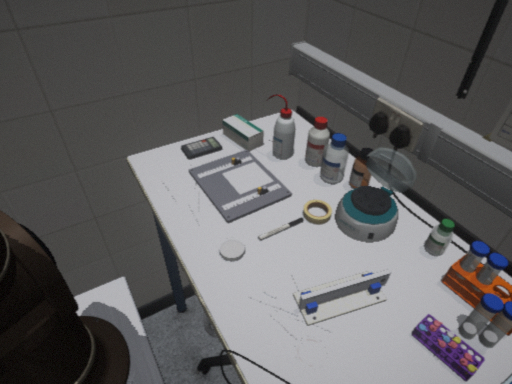

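View pics/top0.png

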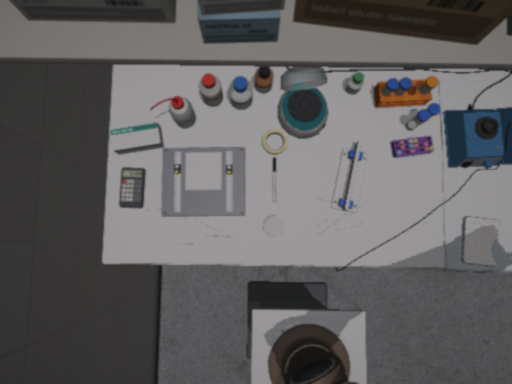

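Run:
```python
from h import *
for n in('scene','top'):
    s=ctrl.snapshot(n); print(n,proj(s,[0.236,-0.579,0.242]),proj(s,[0,0,0]),proj(s,[0,0,.3]))
a=cv2.imread('pics/top0.png')
cv2.imwrite('pics/t_board.png',cv2.resize(a[140:225,155:255],None,fx=7,fy=7,interpolation=cv2.INTER_CUBIC))
cv2.imwrite('pics/t_stand.png',cv2.resize(a[135:220,320:380],None,fx=7,fy=7,interpolation=cv2.INTER_CUBIC))
a=cv2.imread('pics/scene0.png')
cv2.imwrite('pics/s_board.png',cv2.resize(a[145:220,185:295],None,fx=7,fy=7,interpolation=cv2.INTER_CUBIC))
cv2.imwrite('pics/s_stand.png',cv2.resize(a[260:325,290:395],None,fx=7,fy=7,interpolation=cv2.INTER_CUBIC))
```

```text
scene [584.12548839 988.70352618] [ 62.58833668 377.80481686] [-26.13020504 276.67485338]
top [573.18123003 289.65761875] [309.04570591 365.40567401] [326.70018368 401.80404173]
```

View pics/t_board.png

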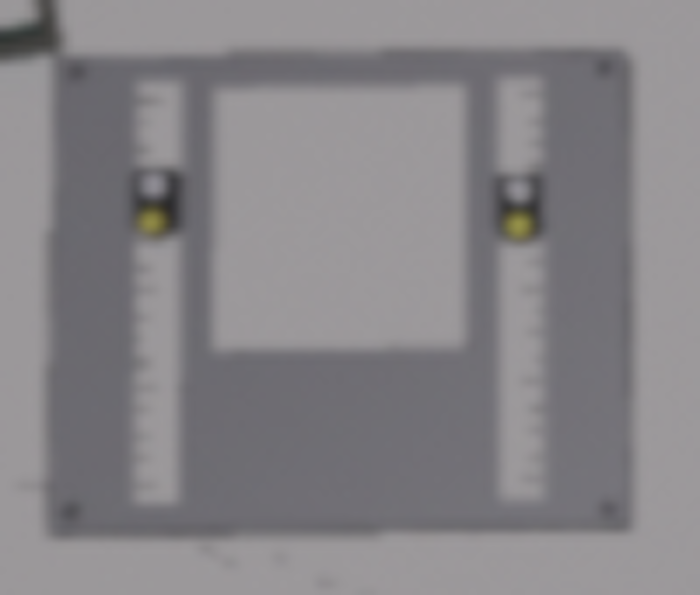

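View pics/t_stand.png

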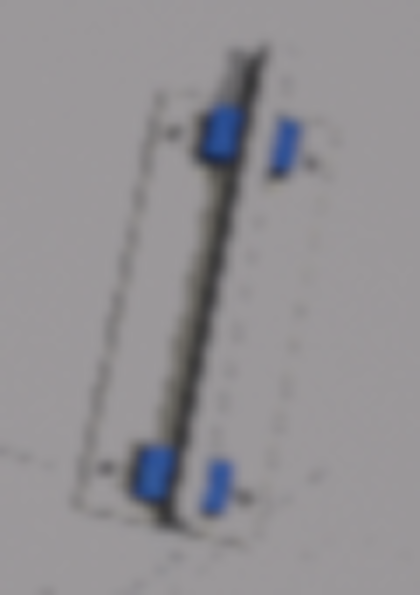

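View pics/s_board.png

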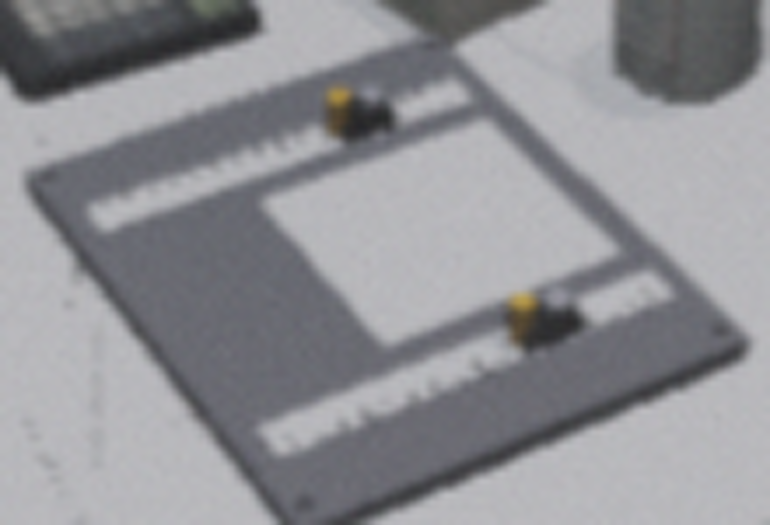

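View pics/s_stand.png

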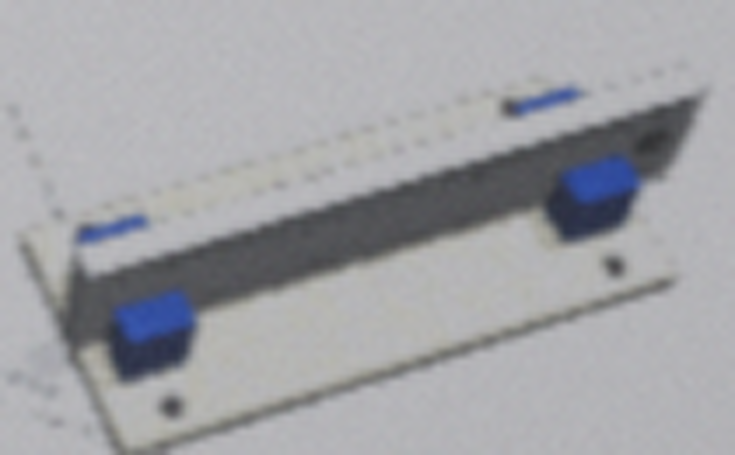

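Run:
```python
from h import *
T=np.load('pics/top0.npz');S=np.load('pics/scene0.npz')
def f(s,o,U,V,z): return ray(s,(U+.5)/7-.5+o[0],(V+.5)/7-.5+o[1],z)[:2].round(4)
for n,p in dict(pinL=(152,220),pinR=(518,223)).items(): print(n,'top',f(T,(155,140),*p,.032))
for n,p in dict(pinL=(339,96),pinR=(523,302)).items(): print(n,'scene',f(S,(185,145),*p,.032))
for n,p in dict(tl=(57,58),tr=(628,53),br=(630,528),bl=(52,533)).items(): print(n,'board',f(T,(155,140),*p,.012))
for n,p in dict(l=(30,178),t=(435,40),r=(748,345)).items(): print(n,'boardS',f(S,(185,145),*p,.012))
for n,p in dict(ul=(225,128),ur=(289,140),ll=(155,465),lr=(219,480)).items(): print(n,'cheek',f(T,(320,135),*p,.031))
for n,p in dict(nl=(153,308),nr=(600,173)).items(): print(n,'cheekS',f(S,(290,260),*p,.031))
for n,p in dict(a=(76,240),b=(90,275),c=(708,93),d=(690,65)).items(): print(n,'bar',f(S,(290,260),*p,.048))
for n,p in dict(a=(20,235),b=(125,453),c=(678,282)).items(): print(n,'base',f(S,(290,260),*p,.008))
for n,p in dict(a=(160,90),b=(75,505),c=(250,545),d=(335,125)).items(): print(n,'baseT',f(T,(320,135),*p,.008))
```

```text
pinL top [0.5354 0.3821]
pinR top [0.5363 0.2328]
pinL scene [0.5338 0.3802]
pinR scene [0.534  0.2304]
tl board [0.6066 0.4276]
tr board [0.6122 0.1896]
br board [0.4139 0.1855]
bl board [0.4085 0.4218]
l boardS [0.4082 0.4164]
t boardS [0.6024 0.4204]
r boardS [0.6088 0.1856]
ul cheek [ 0.5956 -0.1194]
ur cheek [ 0.591  -0.1456]
ll cheek [ 0.4563 -0.0893]
lr cheek [ 0.4505 -0.1151]
nl cheekS [ 0.4474 -0.1136]
nr cheekS [ 0.5883 -0.1439]
a bar [ 0.4336 -0.0931]
b bar [ 0.4305 -0.104 ]
c bar [ 0.6241 -0.1459]
d bar [ 0.6269 -0.136 ]
a base [ 0.4384 -0.065 ]
b base [ 0.4243 -0.136 ]
c base [ 0.5972 -0.1743]
a baseT [ 0.6164 -0.0975]
b baseT [ 0.4417 -0.0607]
c baseT [ 0.4263 -0.1324]
d baseT [ 0.6025 -0.1704]
```

Run:
```python
from h import *
from scipy.spatial.transform import Rotation as R
s=ctrl.read_state();q=s['ee_rot'];M=R.from_quat([q[1],q[2],q[3],q[0]]).as_matrix()
print(M.round(3)); print('zyaw',np.arctan2(M[1,2],M[0,2]), ctrl.nose_length)
print([d for d in dir(ctrl) if d[0]!='_'])
```

```text
[[-0.     0.926  0.377]
 [ 0.001  0.377 -0.926]
 [-1.    -0.    -0.001]]
zyaw -1.183998778510689 0.011
['IKError', 'hand_in', 'nose_length', 'read_state', 'snapshot']
```

move_arm(
  steps=[
    [0,0,-0.05,0.012,0.02,0,0],
    [0,0,-0.1,0.036,0.057,0,0],
    [0,0,-0.16,0.061,0.096,0,0],
    [0,0,-0.22,0.085,0.134,0,0],
    [0,0,-0.28,0.11,0.173,0,0],
    [0,0,-0.34,0.134,0.212,0,0],
    [0,0,-0.4,0.158,0.25,0,0],
    [0,0,-0.46,0.183,0.289,0,0],
    [0,0,-0.52,0.207,0.327,0,0],
    [0,0,-0.56,0.232,0.366,0,0],
    [0,0,-0.598,0.256,0.404,0,0],
    [0,0,-0.598,0.276,0.436,0,0],
  ],
)

```text
time: 1.4
ee_pos: [0.5128, -0.1403, 0.2424]
ee_rot: [0.445, 0.55, 0.445, -0.55]
force: [1.2, -0.9, -0.0]
gripper_width: 0.997
```

move_arm(
  steps=[
    [0,0,0,0.008,0.012,-0.02,0],
    [0,0,0,0.016,0.025,-0.05,0],
    [0,0,0,0.016,0.025,-0.09,0],
    [0,0,0,0.016,0.025,-0.12,0],
    [0,0,0,0.016,0.025,-0.142,0],
    [0,0,0,0.016,0.025,-0.142,0],
    [0,0,0,0.016,0.025,-0.142,0],
  ],
)

```text
time: 2.1
ee_pos: [0.5278, -0.1178, 0.1006]
ee_rot: [-0.444, -0.55, -0.445, 0.55]
force: [-1.2, -0.5, -0.2]
gripper_width: 0.998
```

Run:
```python
from h import *
for n in('scene','top'):
    s=snap(n,n+'1')
a=cv2.imread('pics/top1.png')
cv2.imwrite('pics/t1.png',cv2.resize(a[110:250,300:400],None,fx=4,fy=4,interpolation=cv2.INTER_CUBIC))
a=cv2.imread('pics/scene1.png')
cv2.imwrite('pics/s1.png',cv2.resize(a[200:340,260:420],None,fx=4,fy=4,interpolation=cv2.INTER_CUBIC))
print(ctrl.read_state()['joints'])
```

```text
[ 0.27761127  0.44527292 -0.18844011  1.93025857  0.11593312  0.77413177
 -1.75780156]
```

View pics/t1.png

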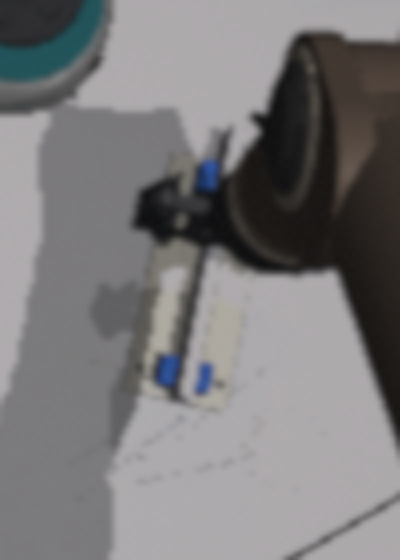

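View pics/s1.png

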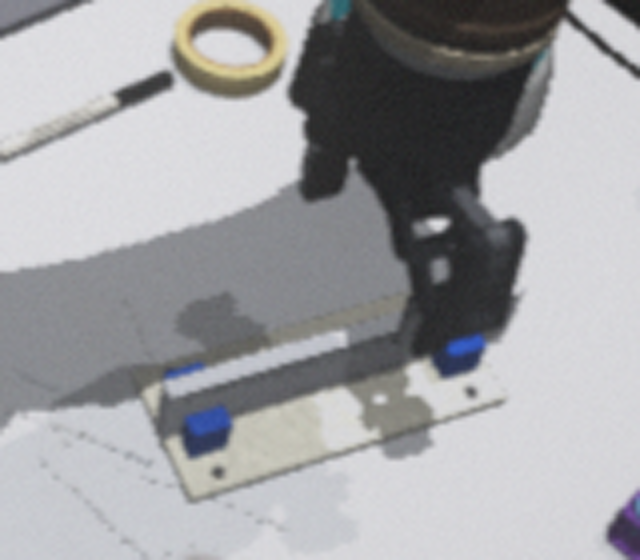

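move_arm(
  steps=[
    [0,0,0,0,-0.001,-0.02,0],
    [0,0,0,0,-0.001,-0.045,0],
    [0,0,0,0,-0.001,-0.062,0],
    [0,0,0,0,-0.001,-0.072,0],
    [0,0,0,0,-0.001,-0.072,0.3],
    [0,0,0,0,-0.001,-0.072,0.6],
    [0,0,0,0,-0.001,-0.072,0.7],
    [0,0,0,0,-0.001,-0.072,0.7],
  ],
)

```text
time: 3.0
ee_pos: [0.5284, -0.119, 0.0293]
ee_rot: [0.445, 0.55, 0.444, -0.55]
force: [0.3, -0.5, -0.1]
gripper_width: 0.333
```

Run:
```python
from h import *
for n in('scene','top'):
    s=snap(n,n+'2')
a=cv2.imread('pics/top2.png')
cv2.imwrite('pics/t2.png',cv2.resize(a[110:250,300:400],None,fx=4,fy=4,interpolation=cv2.INTER_CUBIC))
a=cv2.imread('pics/scene2.png')
cv2.imwrite('pics/s2.png',cv2.resize(a[230:330,280:400],None,fx=6,fy=6,interpolation=cv2.INTER_CUBIC))
```

```text
(no output)
```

View pics/s2.png

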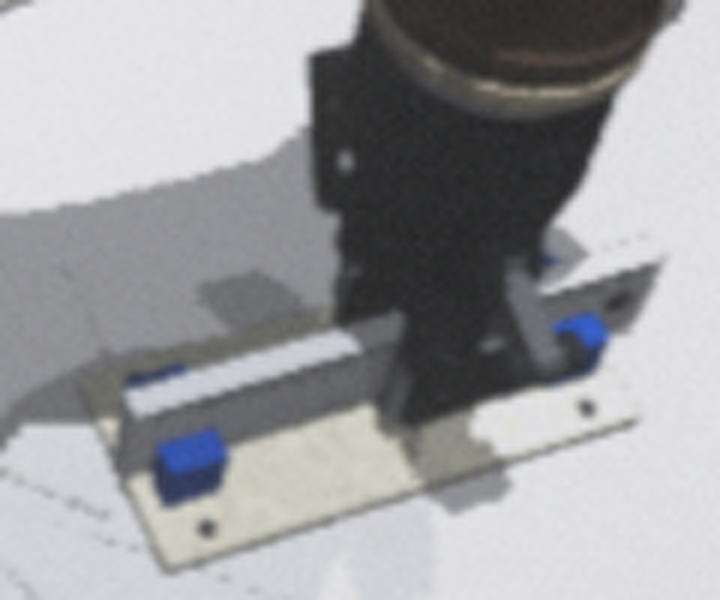

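View pics/t2.png

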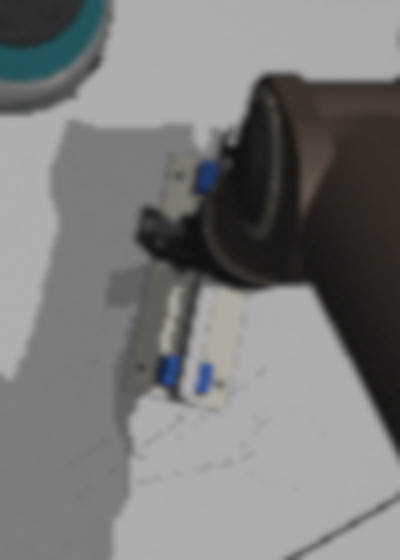

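move_arm(
  steps=[
    [0,0,0,0,0,0,0.78],
    [0,0,0,0,0,0,0.82],
    [0,0,0,0,0,0,0.84],
    [0,0,0,0,0,0,0.84],
  ],
)

```text
time: 3.5
ee_pos: [0.5278, -0.1188, 0.0283]
ee_rot: [-0.445, -0.55, -0.445, 0.55]
force: [0.6, 0.2, -0.0]
gripper_width: 0.158
```

move_arm(
  steps=[
    [0,0,0,0,0,0,0.86],
    [0,0,0,0,0,0,0.88],
    [0,0,0,0,0,0,0.9],
    [0,0,0,0,0,0,0.9],
  ],
)

```text
time: 3.9
ee_pos: [0.5277, -0.1189, 0.0283]
ee_rot: [-0.445, -0.55, -0.444, 0.55]
force: [-0.5, -1.0, 1.9]
gripper_width: 0.111
```

move_arm(
  steps=[
    [0,0,0,0,0,0,1],
    [0,0,0,0,0,0,1],
    [0,0,0,0,0,0,1],
  ],
)

```text
time: 4.2
ee_pos: [0.5278, -0.1189, 0.0284]
ee_rot: [-0.445, -0.55, -0.444, 0.55]
force: [-1.0, -1.0, 2.7]
gripper_width: 0.102
```

move_arm(
  steps=[
    [0,0,0,0,0,0.01,1],
    [0,0,0,0,0,0.03,1],
    [0,0,0,0,0,0.06,1],
    [0,0,0,0,0,0.09,1],
    [0,0,0,0,0,0.12,1],
    [0,0,0,0,0,0.14,1],
    [0,0,0,0,0,0.14,1],
  ],
)

```text
time: 4.9
ee_pos: [0.5294, -0.1188, 0.1716]
ee_rot: [0.446, 0.551, 0.443, -0.549]
force: [-0.1, -0.4, -1.7]
gripper_width: 0.103
```

move_arm(
  steps=[
    [0,0,0.06,-0.001,0.012,0,1],
    [0,0,0.19,-0.003,0.04,0,1],
    [0,0,0.33,-0.006,0.075,0,1],
    [0,0,0.47,-0.009,0.11,0,1],
    [0,0,0.61,-0.012,0.145,0,1],
    [0,0,0.75,-0.015,0.18,0,1],
    [0,0,0.89,-0.018,0.215,0,1],
    [0,0,1.03,-0.022,0.25,0,1],
    [0,0,1.17,-0.025,0.285,0,1],
    [0,0,1.31,-0.028,0.32,0,1],
    [0,0,1.43,-0.031,0.35,0,1],
    [0,0,1.52,-0.033,0.375,0,1],
  ],
)

```text
time: 6.1
ee_pos: [0.4934, 0.258, 0.1672]
ee_rot: [0.701, 0.09, 0.702, -0.09]
force: [0.2, -0.2, -2.0]
gripper_width: 0.107
```

move_arm(
  steps=[
    [0,0,0.1,-0.002,0.02,0,1],
    [0,0,0.19,-0.003,0.037,0,1],
    [0,0,0.265,-0.005,0.05,-0.01,1],
    [0,0,0.265,-0.005,0.05,-0.04,1],
    [0,0,0.265,-0.005,0.05,-0.07,1],
    [0,0,0.265,-0.005,0.05,-0.09,1],
    [0,0,0.265,-0.005,0.05,-0.1,1],
    [0,0,0.265,-0.005,0.05,-0.1,1],
  ],
)

```text
time: 6.9
ee_pos: [0.4885, 0.3056, 0.0664]
ee_rot: [0.706, -0.002, 0.708, 0.001]
force: [0.0, -0.7, -1.5]
gripper_width: 0.105
```

Run:
```python
from h import *
from scipy.spatial.transform import Rotation as R
for n in('scene','top'):
    s=snap(n,n+'3')
a=cv2.imread('pics/top3.png')
cv2.imwrite('pics/t3.png',cv2.resize(a[130:240,140:270],None,fx=5,fy=5,interpolation=cv2.INTER_CUBIC))
a=cv2.imread('pics/scene3.png')
cv2.imwrite('pics/s3.png',cv2.resize(a[130:230,170:310],None,fx=5,fy=5,interpolation=cv2.INTER_CUBIC))
s=ctrl.read_state();q=s['ee_rot'];M=R.from_quat([q[1],q[2],q[3],q[0]]).as_matrix()
print(M.round(4),s['joints'].round(2))
```

```text
[[ 0.0e+00 -3.2e-03  1.0e+00]
 [ 5.0e-04  1.0e+00  3.2e-03]
 [-1.0e+00  5.0e-04  0.0e+00]] [-0.19  0.62 -0.62  1.84  0.47  0.83 -1.04]
```

View pics/s3.png

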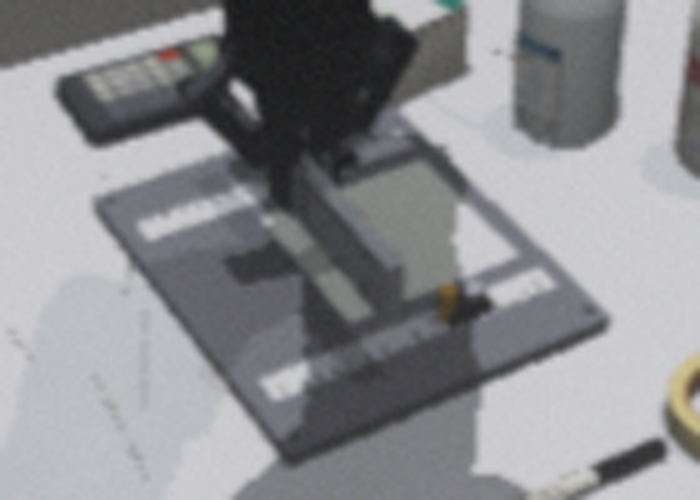

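View pics/t3.png

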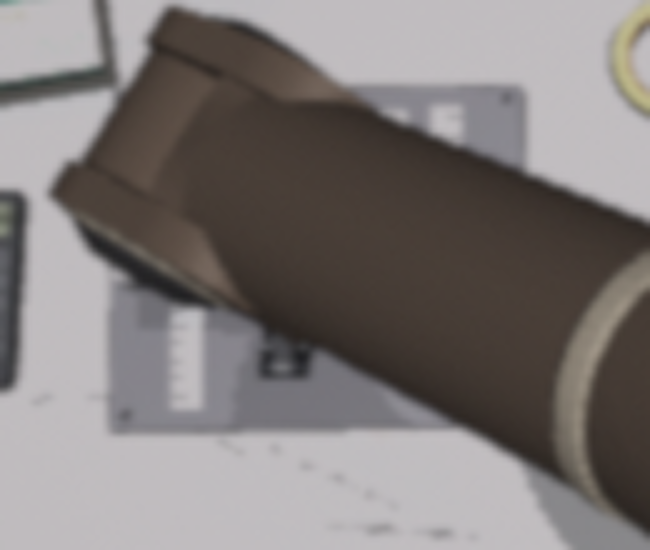

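Run:
```python
from h import *
S=np.load('pics/scene3.npz')
for p,z in (((400,265),.086),((395,308),.046)): print(ray(S,(p[0]+.5)/5-.5+170,(p[1]+.5)/5-.5+130,z))
a=cv2.imread('pics/scene3.png')
cv2.imwrite('pics/s3b.png',cv2.resize(a[150:200,215:265],None,fx=12,fy=12,interpolation=cv2.INTER_CUBIC))
```

```text
[0.49034127 0.20644015 0.086     ]
[0.49461151 0.21873291 0.046     ]
```

View pics/s3b.png

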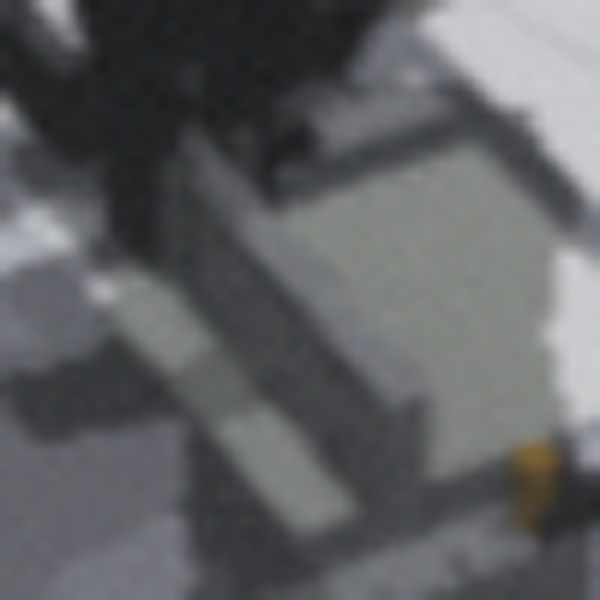

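move_arm(
  steps=[
    [0,0,0,0,0,-0.015,1],
    [0,0,0,0,0,-0.027,1],
    [0,0,0,0,0,-0.031,1],
    [0,0,0,0,0,-0.032,1],
    [0,0,0,0,0,-0.033,1],
    [0,0,0,0,0,-0.033,1],
  ],
)

```text
time: 7.6
ee_pos: [0.4899, 0.3063, 0.0355]
ee_rot: [0.707, -0.001, 0.707, 0.001]
force: [-0.6, -0.6, -1.8]
gripper_width: 0.108
```

move_arm(
  steps=[
    [0,0,0,0,0,-0.001,1],
    [0,0,0,0,0,-0.002,1],
    [0,0,0,0,0,-0.002,1],
  ],
)

```text
time: 7.9
ee_pos: [0.4898, 0.3061, 0.0333]
ee_rot: [0.707, -0.001, 0.707, 0.001]
force: [-1.3, -1.0, -2.2]
gripper_width: 0.104
```

move_arm(
  steps=[
    [0,0,0,0,0,-0.001,1],
    [0,0,0,0,0,-0.001,1],
  ],
)

```text
time: 8.1
ee_pos: [0.4899, 0.3062, 0.0324]
ee_rot: [0.707, -0.001, 0.707, 0.001]
force: [1.1, -0.3, -0.2]
gripper_width: 0.109
```

move_arm(
  steps=[
    [0,0,0,0,0,-0.0005,1],
    [0,0,0,0,0,-0.0005,0.86],
    [0,0,0,0,0,-0.0005,0.8],
    [0,0,0,0,0,-0.0005,0.7],
    [0,0,0,0,0,-0.0005,0.6],
    [0,0,0,0,0,-0.0005,0.6],
  ],
)

```text
time: 8.7
ee_pos: [0.4897, 0.3062, 0.0318]
ee_rot: [0.707, -0.001, 0.707, 0.001]
force: [-0.2, -0.1, -0.3]
gripper_width: 0.399
```

Run:
```python
from h import *
s=snap('scene','scene4')
a=cv2.imread('pics/scene4.png')
cv2.imwrite('pics/s4.png',cv2.resize(a[140:215,200:290],None,fx=8,fy=8,interpolation=cv2.INTER_CUBIC))
```

```text
(no output)
```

View pics/s4.png

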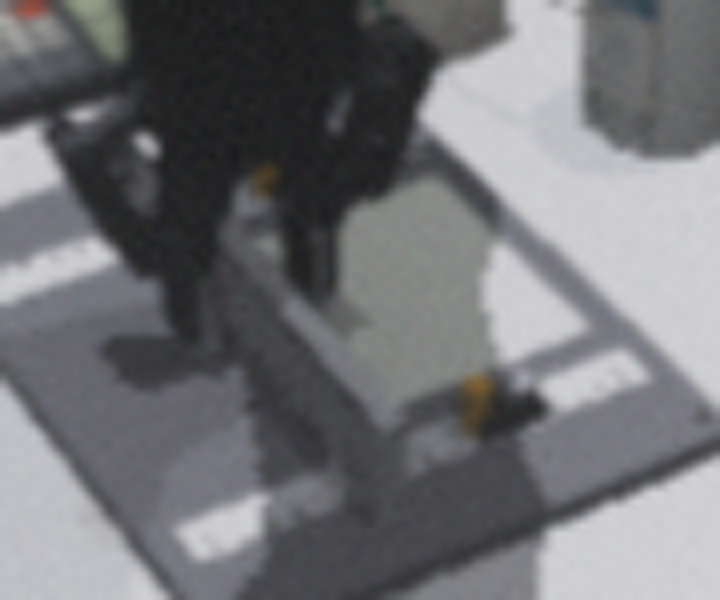

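move_arm(
  steps=[
    [0,0,0,0,0,0.02,0.6],
    [0,0,0,0,0,0.045,0.6],
    [0,0,0,0,0,0.06,0.7],
    [0,0,0,0.015,0,0.06,1],
    [0,0,0,0.032,0,0.06,1],
    [0,0,0,0.04,0,0.06,1],
    [0,0,0,0.04,0,0.06,1],
    [0,0,0,0.04,0,0.045,1],
    [0,0,0,0.04,0,0.03,1],
    [0,0,0,0.04,0,0.022,1],
    [0,0,0,0.04,0,0.022,1],
  ],
)

```text
time: 9.85
ee_pos: [0.5282, 0.3056, 0.0516]
ee_rot: [0.706, -0.002, 0.708, 0.001]
force: [0.1, -0.1, 0.9]
gripper_width: -0.003
```

Run:
```python
from h import *
s=snap('scene','scene5')
a=cv2.imread('pics/scene5.png')
cv2.imwrite('pics/s5.png',cv2.resize(a[140:215,200:290],None,fx=8,fy=8,interpolation=cv2.INTER_CUBIC))
```

```text
(no output)
```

View pics/s5.png

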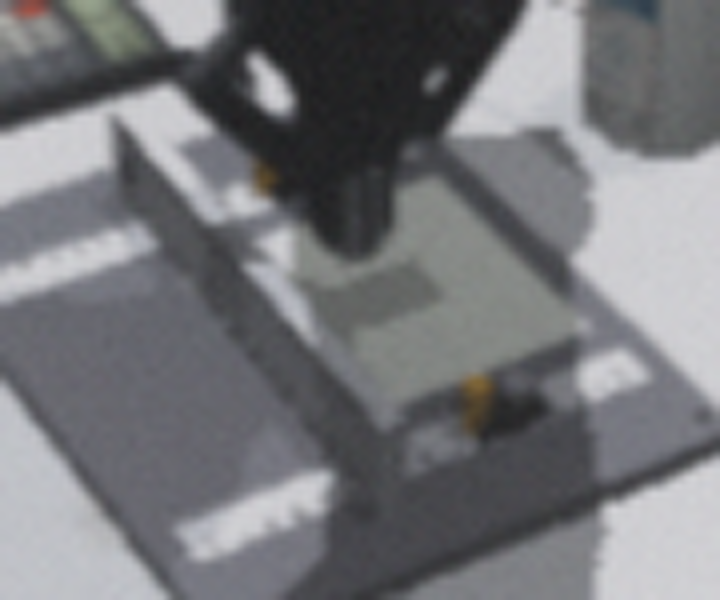

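move_arm(
  steps=[
    [0,0,0,-0.008,0,0,1],
    [0,0,0,-0.015,0,0,1],
    [0,0,0,-0.019,0,0,1],
    [0,0,0,-0.023,0,0,1],
    [0,0,0,-0.027,0,0,1],
    [0,0,0,-0.03,0,0,1],
    [0,0,0,-0.033,0,0,1],
    [0,0,0,-0.033,0,0,1],
    [0,0,0,-0.033,0,0,1],
  ],
)

```text
time: 10.8
ee_pos: [0.4968, 0.3061, 0.0538]
ee_rot: [0.707, -0.001, 0.707, 0.001]
force: [1.1, -0.3, -0.9]
gripper_width: -0.001
```

Run:
```python
from h import *
s=snap('scene','scene6')
a=cv2.imread('pics/scene6.png')
cv2.imwrite('pics/s6.png',cv2.resize(a[140:215,200:290],None,fx=8,fy=8,interpolation=cv2.INTER_CUBIC))
```

```text
(no output)
```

View pics/s6.png

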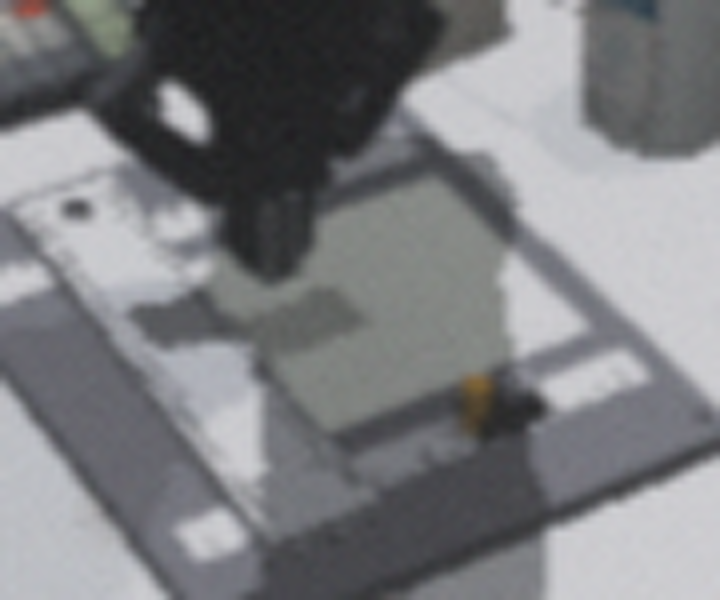

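move_arm(
  steps=[
    [0,0,0,0,0,0.02,1],
    [0,0,0,-0.01,0,0.04,0.6],
    [0,0,0,-0.03,0,0.05,0.3],
    [0,0,0,-0.032,0,0.05,0],
    [0,0,0,-0.032,0,0.05,0],
  ],
)

```text
time: 11.35
ee_pos: [0.465, 0.3061, 0.1039]
ee_rot: [0.707, -0.001, 0.707, 0.001]
force: [0.0, -0.4, 0.8]
gripper_width: 0.682
```

Run:
```python
from h import *
s=snap('scene','scene7');snap('top','top7')
a=cv2.imread('pics/scene7.png')
cv2.imwrite('pics/s7.png',cv2.resize(a[145:220,185:295],None,fx=7,fy=7,interpolation=cv2.INTER_CUBIC))
for p in ((262,545),(375,495),(12,208)): print(ray(s,(p[0]+.5)/8-.5+200,(p[1]+.5)/8-.5+140,.022))
```

```text
[0.44091651 0.20773081 0.022     ]
[0.48341123 0.21019672 0.022     ]
[0.44291343 0.40613392 0.022     ]
```

View pics/s7.png

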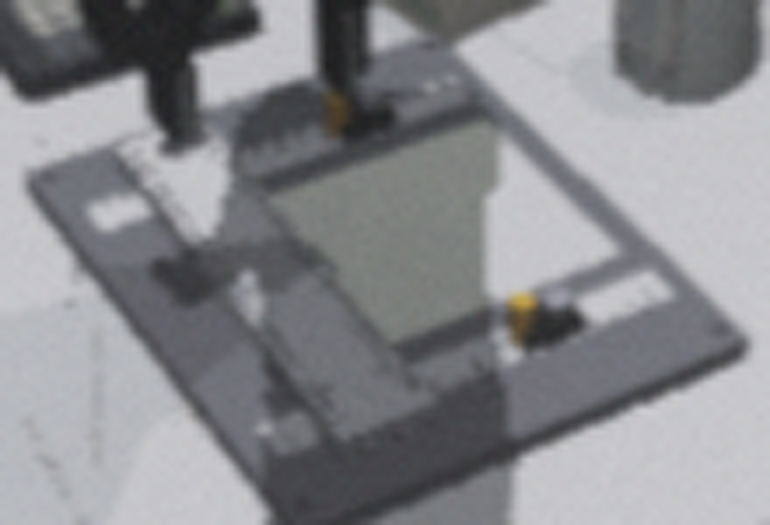

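move_arm(
  steps=[
    [0,0,0,0,0,0,0],
    [0,0,0,0,0,-0.02,0],
    [0,0,0,0,0,-0.05,0],
    [0,0,0,0,0,-0.07,0],
    [0,0,0,0,0,-0.078,0],
    [0,0,0,0,0,-0.079,0.2],
    [0,0,0,0,0,-0.079,0.38],
    [0,0,0,0,0,-0.079,0.42],
    [0,0,0,0,0,-0.079,0.42],
  ],
)

```text
time: 12.35
ee_pos: [0.4653, 0.3065, 0.0257]
ee_rot: [0.708, -0.001, 0.707, 0.001]
force: [-0.3, -0.1, -0.5]
gripper_width: 0.58
```

move_arm(
  steps=[
    [0,0,0,0,0,-0.001,0.42],
    [0,0,0,0,0,-0.002,0.42],
    [0,0,0,0,0,-0.003,0.42],
    [0,0,0,0,0,-0.003,0.42],
  ],
)

```text
time: 12.75
ee_pos: [0.4647, 0.3061, 0.0217]
ee_rot: [0.707, -0.001, 0.707, 0.001]
force: [-0.6, 0.2, -0.0]
gripper_width: 0.582
```

Run:
```python
from h import *
s=snap('scene','scene8')
a=cv2.imread('pics/scene8.png')
cv2.imwrite('pics/s8.png',cv2.resize(a[140:215,200:290],None,fx=8,fy=8,interpolation=cv2.INTER_CUBIC))
```

```text
(no output)
```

View pics/s8.png

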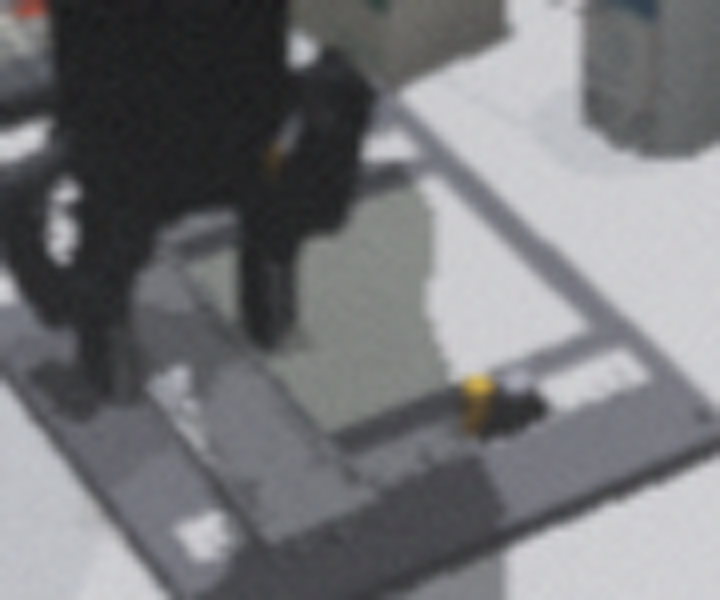

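move_arm(
  steps=[
    [0,0,0,0,0,-0.001,0.42],
    [0,0,0,0,0,-0.002,0.42],
    [0,0,0,0,0,-0.002,0.42],
  ],
)

```text
time: 13.1
ee_pos: [0.4648, 0.3062, 0.0202]
ee_rot: [0.707, -0.001, 0.707, 0.001]
force: [-2.3, -1.4, 6.7]
gripper_width: 0.578
```

move_arm(
  steps=[
    [0,0,0,0,0,0.003,0.42],
    [0,0,0,0,0,0.0035,0.46],
    [0,0,0,0,0,0.0035,0.5],
    [0,0,0,0,0,0.0035,0.55],
    [0,0,0,0,0,0.0035,0.6],
    [0,0,0,0,0,0.0035,0.6],
  ],
)

```text
time: 13.7
ee_pos: [0.4648, 0.3062, 0.0237]
ee_rot: [0.707, -0.001, 0.707, 0.001]
force: [-1.2, -2.3, 6.1]
gripper_width: 0.449
```

move_arm(
  steps=[
    [0,0,0,0,0,0,1],
    [0,0,0,0,0,0,1],
    [0,0,0,0,0,0,1],
  ],
)

```text
time: 14.0
ee_pos: [0.4648, 0.3062, 0.0237]
ee_rot: [0.707, -0.001, 0.707, 0.001]
force: [-2.1, -2.1, 5.7]
gripper_width: 0.446
```

Run:
```python
from h import *
s=snap('scene','scene9')
a=cv2.imread('pics/scene9.png')
cv2.imwrite('pics/s9.png',cv2.resize(a[140:215,200:290],None,fx=8,fy=8,interpolation=cv2.INTER_CUBIC))
```

```text
(no output)
```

View pics/s9.png

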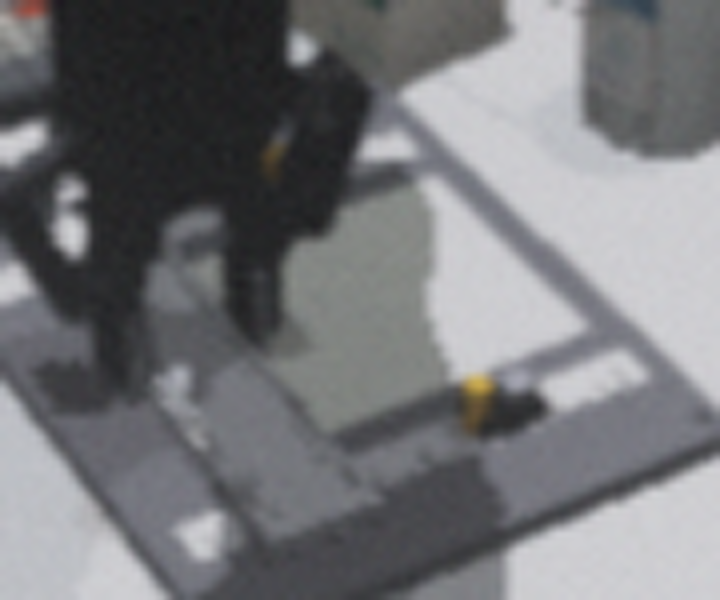

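move_arm(
  steps=[
    [0,0,0,0.003,0,0,1],
    [0,0,0,0.008,0,0,1],
    [0,0,0,0.014,0,0,1],
    [0,0,0,0.02,0,0,1],
    [0,0,0,0.026,0,0,1],
    [0,0,0,0.031,0,0,1],
    [0,0,0,0.035,0,0,1],
    [0,0,0,0.037,0,0,1],
    [0,0,0,0.037,0,0,1],
  ],
)

```text
time: 14.95
ee_pos: [0.5008, 0.307, 0.0237]
ee_rot: [0.707, -0.001, 0.707, 0.002]
force: [-3.6, 0.2, 6.2]
gripper_width: 0.445
```

Run:
```python
from h import *
s=snap('scene','scene10');snap('top','top10')
a=cv2.imread('pics/scene10.png')
cv2.imwrite('pics/s10.png',cv2.resize(a[140:215,200:290],None,fx=8,fy=8,interpolation=cv2.INTER_CUBIC))
a=cv2.imread('pics/top10.png')
cv2.imwrite('pics/t10.png',cv2.resize(a[130:230,145:265],None,fx=6,fy=6,interpolation=cv2.INTER_CUBIC))
```

```text
(no output)
```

View pics/s10.png

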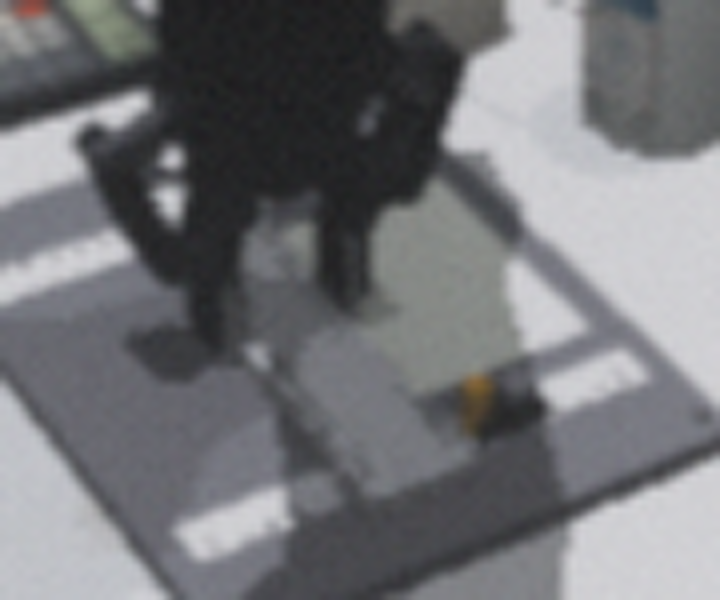

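View pics/t10.png

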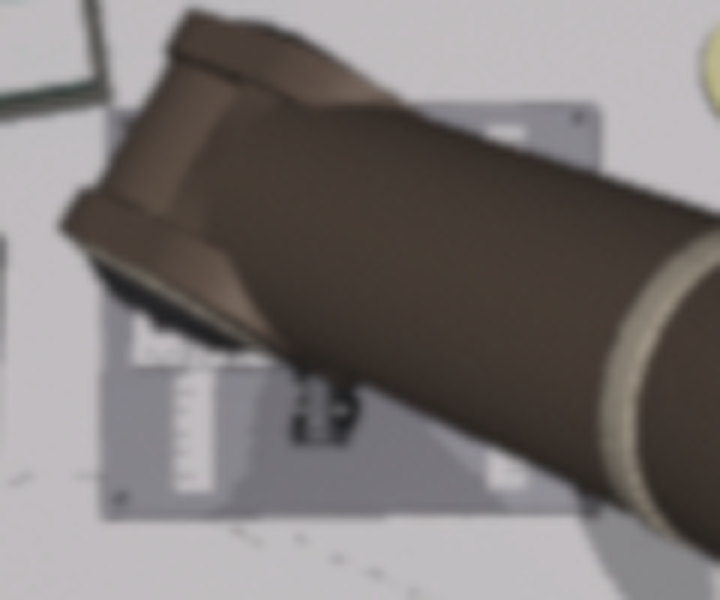

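Bar moves with the gripper; its front edge is about 7 mm short of the right pin. Creeping on.

move_arm(
  steps=[
    [0,0,0,0.002,0,0,1],
    [0,0,0,0.004,0,0,1],
    [0,0,0,0.005,0,0,1],
    [0,0,0,0.005,0,0,1],
  ],
)

```text
time: 15.45
ee_pos: [0.5055, 0.307, 0.0237]
ee_rot: [0.707, -0.001, 0.708, 0.002]
force: [-4.7, 0.8, 7.2]
gripper_width: 0.446
```

move_arm(
  steps=[
    [0,0,0,0.001,0,0,1],
    [0,0,0,0.002,0,0,1],
    [0,0,0,0.002,0,0,1],
  ],
)

```text
time: 15.75
ee_pos: [0.5075, 0.307, 0.0237]
ee_rot: [0.707, -0.001, 0.708, 0.002]
force: [-4.9, 0.5, 7.0]
gripper_width: 0.445
```

move_arm(
  steps=[
    [0,0,0,0.0005,0,0,1],
    [0,0,0,0.001,0,0,1],
    [0,0,0,0.001,0,0,1],
  ],
)

```text
time: 16.05
ee_pos: [0.5083, 0.307, 0.0237]
ee_rot: [0.707, -0.001, 0.708, 0.002]
force: [-5.9, 0.3, 7.9]
gripper_width: 0.449
```

move_arm(
  steps=[
    [0,0,0,0.0005,0,0,1],
    [0,0,0,0.001,0,0,1],
    [0,0,0,0.001,0,0,1],
  ],
)

```text
time: 16.35
ee_pos: [0.5093, 0.307, 0.0237]
ee_rot: [0.707, -0.001, 0.708, 0.002]
force: [-6.0, -0.2, 8.2]
gripper_width: 0.443
```

Run:
```python
from h import *
s=ctrl.read_state(); print(s['force'],s['torque'],s['ee_pos'])
```

```text
[-6.00314216 -0.18317453  8.17218195] [0.02866282 1.15241755 0.04214672] [0.50934866 0.30701039 0.02368414]
```

move_arm(
  steps=[
    [0,0,0,0.0005,0,0,1],
    [0,0,0,0.001,0,0,1],
    [0,0,0,0.001,0,0,1],
  ],
)

```text
time: 16.65
ee_pos: [0.5095, 0.3071, 0.0237]
ee_rot: [0.706, -0.002, 0.708, 0.002]
force: [-7.7, -0.6, 10.4]
gripper_width: 0.446
```

Run:
```python
from h import *
s=ctrl.read_state(); print(s['force'],s['torque'],s['ee_pos'])
s=snap('scene','scene11')
a=cv2.imread('pics/scene11.png')
cv2.imwrite('pics/s11.png',cv2.resize(a[140:215,200:290],None,fx=8,fy=8,interpolation=cv2.INTER_CUBIC))
```

```text
[-7.65649751 -0.57544076 10.38360209] [-0.13247848  1.65427202 -0.07496479] [0.50953679 0.30707351 0.02372489]
```

View pics/s11.png

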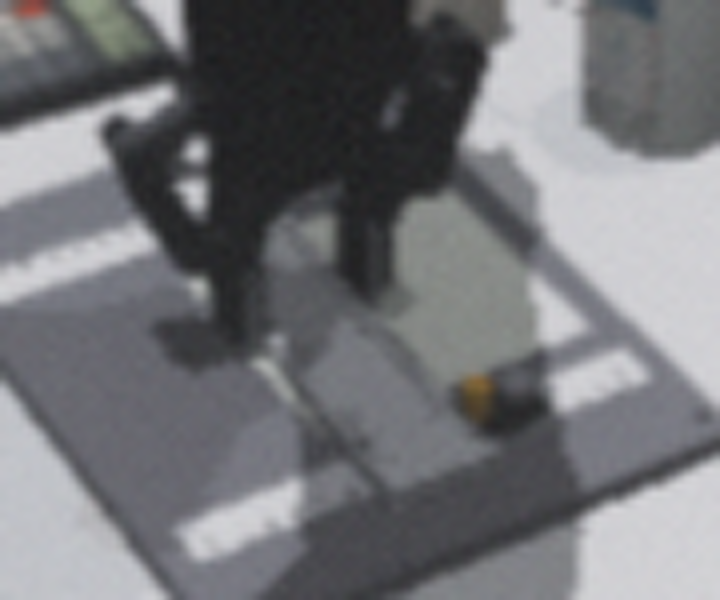

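move_arm(
  steps=[
    [0,0,-0.002,0.0002,0,0,1],
    [0,0,-0.004,0.0003,0,0,1],
    [0,0,-0.006,0.0005,0,0,1],
    [0,0,-0.006,0.0005,0,0,1],
  ],
)

```text
time: 17.1
ee_pos: [0.5098, 0.3071, 0.0237]
ee_rot: [0.706, 0.0, 0.708, -0.0]
force: [-9.1, -0.1, 10.9]
gripper_width: 0.448
```

Run:
```python
from h import *
s=ctrl.read_state(); print(s['force'],s['torque'],s['ee_pos'])
```

```text
[-9.11481979 -0.14203675 10.91976538] [-0.10401987  1.78544359  0.12624701] [0.50976289 0.30711092 0.02369153]
```

move_arm(
  steps=[
    [0,0,0.001,0.0005,0,0,1],
    [0,0,0.001,0.001,0,0,1],
    [0,0,0.001,0.001,0,0,1],
  ],
)

```text
time: 17.4
ee_pos: [0.5099, 0.3071, 0.0237]
ee_rot: [0.706, -0.0, 0.709, -0.0]
force: [-12.2, -1.3, 13.8]
gripper_width: 0.444
```

Run:
```python
from h import *
s=ctrl.read_state(); print(s['force'],s['torque'],s['ee_pos'])
```

```text
[-12.19228254  -1.31944886  13.84939358] [-0.16529108  2.41942959  0.06954709] [0.50985741 0.30711949 0.02368096]
```

move_arm(
  steps=[
    [0,0,0,0,0,0,0.52],
    [0,0,0,0,0,0,0.48],
    [0,0,0,0,0,0,0.45],
    [0,0,0,0,0,0,0.45],
  ],
)

```text
time: 17.8
ee_pos: [0.5131, 0.3062, 0.0231]
ee_rot: [0.707, 0.001, 0.707, -0.001]
force: [-2.3, 0.7, 0.0]
gripper_width: 0.55
```

Run:
```python
from h import *
s=ctrl.read_state(); print(s['force'],s['torque'],s['ee_pos'])
s=snap('scene','scene12')
a=cv2.imread('pics/scene12.png')
cv2.imwrite('pics/s12.png',cv2.resize(a[140:215,200:290],None,fx=8,fy=8,interpolation=cv2.INTER_CUBIC))
```

```text
[-2.30727082  0.73410129  0.04108632] [ 0.23109484  0.37304781 -0.03600316] [0.51313725 0.30619816 0.02311695]
```

View pics/s12.png

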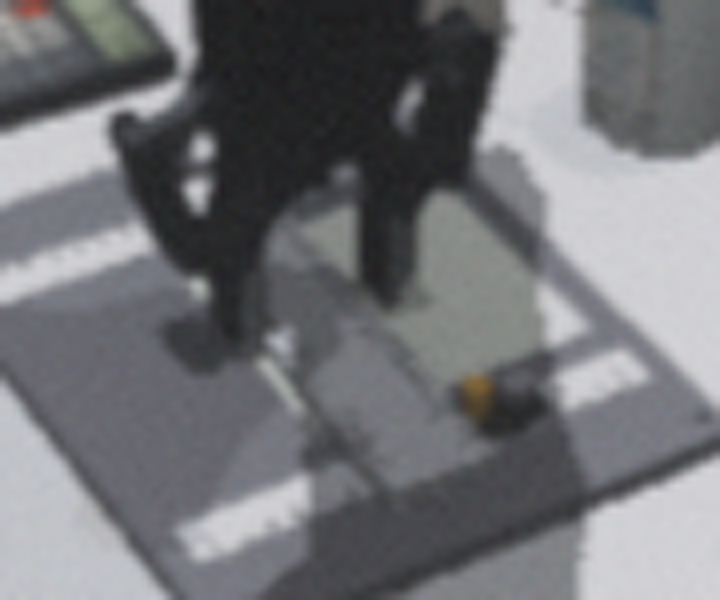

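move_arm(
  steps=[
    [0,0,0,0.001,0,0,0.45],
    [0,0,0,0.002,0,0,0.45],
    [0,0,0,0.002,0,0,0.45],
  ],
)

```text
time: 18.15
ee_pos: [0.5133, 0.3063, 0.023]
ee_rot: [0.706, 0.0, 0.708, -0.001]
force: [-8.0, 0.1, 4.8]
gripper_width: 0.557
```

Run:
```python
from h import *
s=ctrl.read_state(); print(s['force'],s['torque'],s['ee_pos'])
```

```text
[-8.03286821  0.06115759  4.84297616] [0.05087539 1.77765209 0.00985353] [0.51331259 0.30627789 0.02303493]
```

move_arm(
  steps=[
    [0,0,0,-0.001,0,0,0.4],
    [0,0,0,-0.003,0,0,0.3],
    [0,0,0,-0.004,0,0,0.2],
    [0,0,0,-0.004,0,0,0.2],
    [0,0,0,-0.004,0,0.02,0.2],
    [0,0,0,-0.004,0,0.06,0.2],
    [0,0,0,-0.004,0,0.1,0.2],
    [0,0,0,-0.004,0,0.15,0.2],
    [0,0,0,-0.004,0,0.2,0.2],
  ],
)

```text
time: 19.05
ee_pos: [0.5111, 0.3058, 0.2251]
ee_rot: [0.707, 0.001, 0.707, -0.001]
force: [0.7, -0.0, -0.1]
gripper_width: 0.802
```

move_arm(
  steps=[
    [0,0,0,-0.02,-0.03,0,0.2],
    [0,0,0,-0.04,-0.07,0,0.2],
    [0,0,0,-0.05,-0.12,0,0.2],
    [0,0,0,-0.06,-0.17,0,0.2],
    [0,0,0,-0.06,-0.22,0,0.2],
    [0,0,0,-0.06,-0.27,0,0.2],
    [0,0,0,-0.06,-0.31,0,0.2],
    [0,0,0,-0.06,-0.35,0,0.2],
    [0,0,0,-0.06,-0.38,0,0.2],
    [0,0,0,-0.06,-0.4,0,0.2],
    [0,0,0,-0.06,-0.4,0,0.2],
  ],
)

```text
time: 20.15
ee_pos: [0.451, -0.0972, 0.2233]
ee_rot: [0.707, 0.002, 0.707, -0.003]
force: [-0.7, 1.2, 0.6]
gripper_width: 0.798
```

Run:
```python
from h import *
s=snap('scene','scene13');t=snap('top','top13')
a=cv2.imread('pics/scene13.png')
cv2.imwrite('pics/s13.png',cv2.resize(a[145:220,195:295],None,fx=8,fy=8,interpolation=cv2.INTER_CUBIC))
a=cv2.imread('pics/top13.png')
cv2.imwrite('pics/t13.png',cv2.resize(a[140:225,155:255],None,fx=7,fy=7,interpolation=cv2.INTER_CUBIC))
```

```text
(no output)
```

View pics/s13.png

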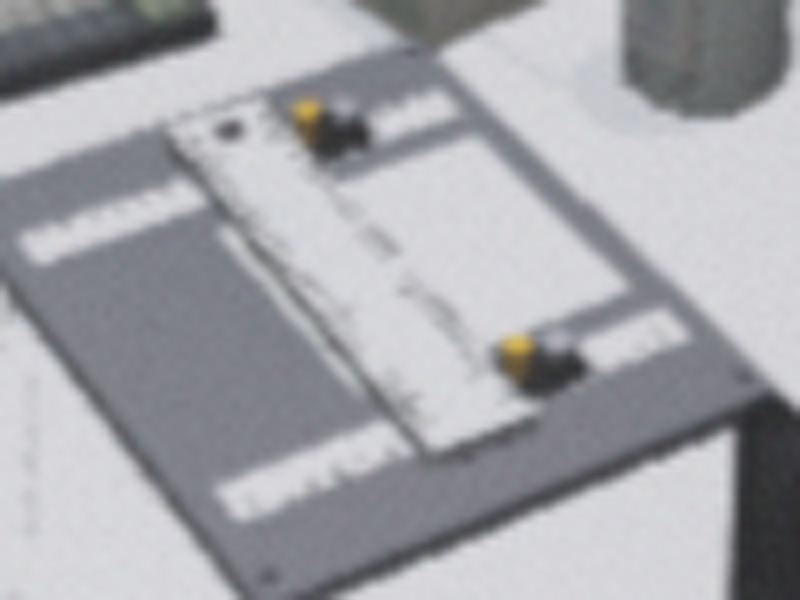

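View pics/t13.png

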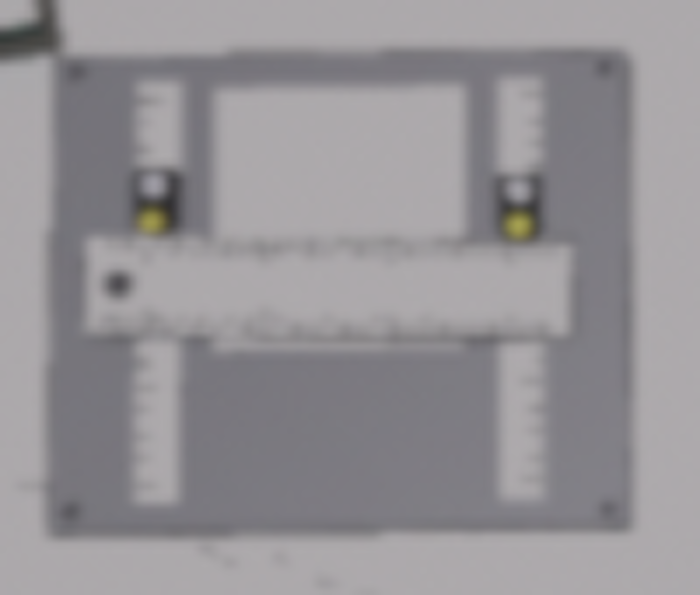

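View pics/top13.png

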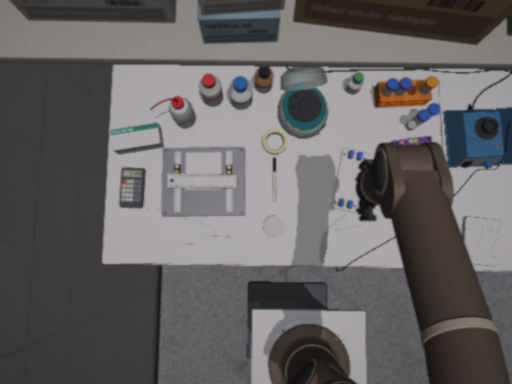

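Run:
```python
from h import *
F=[ctrl.snapshot('top') for _ in range(8)]
s=F[0]; im=np.mean([f['frame'].astype(float) for f in F],0)
# pins: yellowness
y=np.clip(np.minimum(im[...,0],im[...,1])-im[...,2]-15,0,None)
P=[]
for u0 in (176.5,228.8):
    u,v=np.meshgrid(np.arange(int(u0)-4,int(u0)+6),np.arange(166,177)); w=y[v,u]; P.append(((u*w).sum()/w.sum(),(v*w).sum()/w.sum()))
print(P)
W=[ray(s,*p,.030)[:2] for p in P]; print('pins',W)
# rear edge over grey board (columns w/o scale/plate): sub-pixel by gradient
g=im.mean(2)
def edge(cols,v0,v1):
    o=[]
    for c in cols:
        d=np.abs(np.diff(g[v0:v1,c])); o.append((c,(d*(np.arange(v0,v1-1)+.5)).sum()/d.sum()))
    return np.array(o)
e=edge([168,169,170,171,181,182,183,224,231,232,233,234],170,179)
e=np.array([q for q in e])
b=edge([169,170,171,181,182,183,222,223,224,234,235],184,191) 
for n,k,z in(('front',e,.022),('rear',b,.022)):
    X=np.array([ray(s,c,v,z)[:2] for c,v in k]); p=np.polyfit(X[:,1],X[:,0],1); print(n,p,(X[:,0]-np.polyval(p,X[:,1])).round(4)); print('edge->pin L,R',[(w[0]-np.polyval(p,w[1])).round(4) for w in W])
```

```text
[(np.float64(176.3032373032373), np.float64(171.04306504306504)), (np.float64(228.60787550106107), np.float64(171.66682386229664))]
pins [array([0.53557808, 0.38238546]), array([0.53594172, 0.23284167])]
front [-0.00434308  0.52989838] [ 0.0015  0.0007 -0.0013 -0.0025  0.0014  0.0007 -0.0002 -0.0013  0.0014
  0.0005 -0.0004 -0.0006]
edge->pin L,R [np.float64(0.0073), np.float64(0.0071)]
rear [-0.00656355  0.49378329] [ 0.0001  0.0001 -0.     -0.0005 -0.0001  0.0003  0.0001  0.0001  0.0002
 -0.     -0.0003]
edge->pin L,R [np.float64(0.0443), np.float64(0.0437)]
```

```bash
python3 -c "
from workcell import ctrl
print(ctrl.hand_in())"
```

```text
the job is handed in; nothing more can be done
None
```

The straightedge is lying flat on the board against both pins, and I handed the job in at about 21 s.

**What I did:**
- I lifted the straightedge from the stand and stood it on its long edge on the board, on the robot's side of the pins, then let go.
- I tipped it flat with the closed fingers, which left it about 45 mm short of the pins.
- I gripped it again across its width and slid it away from the robot until it touched the right pin. I then turned it about 0.3° until the left pin took load too.
- I let go and seated it with a light push of about 8 N at its middle, then backed the gripper off and moved the arm clear.

**Last checks:**
- **Contact:** during the final push the turning moment was about 0.01 N m. That fits both pins sharing the load, since one pin alone would give much more.
- **Position:** in the final top view, the distance from the rear edge to the pin axes was 44.3 mm on the left and 43.7 mm on the right, against 45 mm expected. That is within the camera's 2 mm calibration. The front-edge fit also agreed left to right, at 7.3 and 7.1 mm. It was noisy, though, and read about 2 mm over the expected 5 mm, so I relied on the contact force and the rear edge.
- **Other things:** the petri dish, marker and calculator look unmoved in the pictures. The wrist force readings stayed under about 20 N.

The pictures cannot rule out a gap of less than about 0.5 mm at one pin after the gripper backed off.

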